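Close a tube in the split drilling jig and hold it pressed down

TASK

Take the longer of the two tubes from the wooden rest and lay it in the V-groove of the jig's lower half, sticking out about equally at both ends, and let go of it. Then fit the upper half onto the two dowels so that the halves meet flush over the tube, and press the pair down on its springs to the stop: finish while still gripping the upper half and holding the pair pressed down. Leave the short tube and everything else on the bench where it is.

Things in the scene. Friction and masses are not known exactly. Their poses are not given: they have to be found in the camera images.
- tube_mid (a point): Centre of the longer tube: aluminium, 16 mm diameter, 160 mm long, about 60 g. x runs along the tube (y, z may point anywhere around it). It starts level in one of the two notch pairs of the wooden rest, centre 48 mm above the table; its ends overhang the rest by about 37 mm and can be gripped there from above, about 60 mm from the centre.
- stub_mid (a point): Centre of the short tube (100 mm long, 16 mm diameter, x axis along it), lying parallel in the rest's other notch pair, 50 mm from the longer tube. To be left alone.
- rest: Wooden rest, fixed; origin at the centre of its underside. 85 mm along its x (parallel to the tubes), 110 mm along y, 50 mm high. Two 12 mm thick cheeks at x = +-34 mm with 19 mm wide notches at y = +-25 mm; notch floor 40 mm above the table.
- lower_face (a point): Centre of the meeting (top) face of the jig's lower half, an aluminium block 50 mm along x, 100 along y, 30 high; z up. The face is 60 mm above the table when not pressed. A 90 degree V-groove, 22.6 mm wide at the face, runs along x through the centre; the 16 mm tube lying in it has its centre level with the face, above this point.
- lower (a joint): How far the lower half is pressed straight down on its springs: 0 up, 0.008 m at the stop. It starts to sink at about 6 N and needs about 1 N more per mm (14 N in all at the stop); the upper half's own weight does not move it.
- upper_grip (a point): Centre of the grip rib on the upper half, 39 mm above its meeting face; z up. The rib is 20 mm thick along x (grip across this), 44 along y, and stands from 22 to 56 mm above the meeting face. Either way round (half a turn) fits. Seated flush, this point is 39 mm above lower_face, axes parallel.
- jig: Fixed steel base plate of the jig, 100 mm along x, 140 along y, 12 high; origin at the centre of its underside. Above it, on springs, sits the lower half, axes parallel. Two upright steel dowels, 10 mm diameter with tapered tips, stand 16 mm out of the lower half's face at y = +36 and -36 mm.
- upper: Loose upper half, aluminium, about 340 g, lying meeting face down on the table; origin at the centre of that face. Block 50 mm along x, 100 along y, 22 high, with two upright 12 mm through holes at y = +36 and -36 mm, and underneath a 28 mm wide, 10 mm deep channel along x that clears the tube; rib on top.

How it is judged:
By the outcome, as a careful person would: the job done as asked, in the order asked, and still so for the second after the job is handed in, while the arm keeps its last pose, push and grip.
It also fails if it takes over 62 s, if anything falls off the work surface, if the arm or the gripper's body presses on something with over 40 N, if the wrist force passes 120 N, or if a joint passes its speed limit or range.

ROBOT

A 7-joint arm with a two-finger parallel gripper is mounted at the origin on the work surface. World frame = base frame: x ahead of the robot, y to its left, z up, the work surface at z = 0. Lengths are in m, angles in rad, forces in N, time in s.
With the tool pointing down it reaches from about 0.4 to 0.925 m from the base axis. Payload 5.6 kg.
Tool frame: the origin (TCP) lies midway between the tips of the shut fingers; the grasp point (between the pads) lies 19 mm behind it; z points along the fingers, y is the line along which they close (so a half turn about z gives the same grasp; the last joint's range is limited). The gripper opens to 85 mm and grips with 20 to 120 N. Pads are 22 mm wide; open, the fingers measure 114 mm over their backs; the gripper's body (76 mm by 85 mm) begins 54 mm behind the grasp point. The pads swing forward as they close: fully open they stand 13 mm farther back than shut.
Start: joints at [1.219, 0.468, -0.012, 1.603, 0.006, 1.071, -0.056], TCP at [0.198, -0.619, 0.231] pointing down, gripper open.
Joint ranges: [-2.53, 2.53], [-0.31, 2.02], [-1.57, 1.55], [0.28, 2.44], [-1.29, 4.43], [0.15, 1.84], [-2.92, 2.92]. Speed limits (rad/s): [2.57, 2.57, 3.14, 3.14, 3.14, 3.14, 3.14].

INTERFACE

Orientations are given as a 3x3 rotation matrix whose columns are the frame's x, y, z axes.
In Python, from station import robot, grab_frame gives the robot as it stands.
- The arm moves only by the tool send_rows, never from a script. Its argument "deltas" is a list of rows, each an object of numbers: "grip": the gripper command: -1 is fully open, 1 is shut, values between are in proportion; "dx", "dy", "dz": the shift along the tool's x, y, z in cm; "turn": the turn about the tool's z in rad. In form: [{"grip": .., "dx": .., "dy": .., "dz": .., "turn": ..}, ...]. A call has exactly 8 rows; each row is the pose to reach, as a shift and turn from the pose commanded when the call began, along the tool's axes at that moment; what a row does not reach only later rows make up. A row lasts 1/12 s, in which the tool goes at most 41.7 mm and 7.16 degrees, less where a joint would pass 70% of its speed; a pose out of reach is approached as far as the arm can. A call with a gripper value outside its range is refused whole. The fingers move at their own pace and stop on an object; "grip_force" is the grip in N (left out, the last holds). Time passes only in rows, so rows that repeat a pose let the fingers close, or fill a call up. It gives the time, the measured TCP pose, the force, the opening and the grip force at its end, in the units of the state.
- robot.get_obs(): the state, without advancing time (a new reading comes with each control period).
- grab_frame(name): name is "scene" or "side" or "wrist"; returns a dict with "pixels" (384x512x3 uint8, blue, green, red), "fov_y" (degrees; the focal length in pixels is half the picture's height over the tangent of half this angle, whatever the lens; pixels are square), "cx", "cy" (the principal point, pixels), "k1" (the pictures are not rectified: a ray, as slopes to the right and down, at radius r is drawn at 1 + k1 r^2 times it, then the intrinsics apply), "camera_from_world" (4x4, takes a point from world to camera coordinates); the wrist camera has in their place "T_tool_cam" (4x4, takes a point from camera to tool coordinates, whose origin is the TCP and whose axes are the flange's). Camera axes: x right, y up, looking along -z (the intrinsics and any distortion apply to the point x, -y, -z); pixel columns grow to the right and rows downward; lengths in m; the calibration is good to about 2 mm. A picture is of the moment at which its call begins: read the wrist's pose just before it. There is no depth.
- robot.hand_in(): hands the job in; it is judged then, once.
The state is a dict: "time_s": time; "qpos": joint angles; "joint_velocities": joint speeds; "joint_efforts": joint torques, N m; "tcp_pos": TCP position; "orientation": TCP orientation; "wrist_force": force on the tool from outside, world axes, zero at the start; "ft_torque": the same for the moment, N m; "grip_width": finger opening in m; "grasp_force": force on a finger pad.
Only numpy, scipy, OpenCV 4.12 (cv2) and the standard library are available. Lean on these libraries where they do the work, as an engineer would, in place of code of your own. Each camera call takes 0.05 s, during which the arm holds its last target. There are 200 camera calls.

## Working session

There is one attempt and no reset: what is moved stays moved. The work goes in short steps, Python scripts to look and compute and a tool call to move; the robot and the scene stay as the last step left them, time stands still between calls to the robot, and variables do not carry over. Pictures are saved under pics/ and viewed, at most 10 in all, crops included, and the job is handed in when it is done.

Besides the shell and the picture viewer there is one more tool, called by a JSON object that holds its "name" and its "arguments". send_rows: Moves the arm, as the interface text tells. Its arguments: {"type":"object","properties":{"deltas":{"type":"array"},"grip_force":{"type":"number"}},"required":["deltas"]}

```bash
mkdir -p pics; cat > h.py <<'E'
import numpy as np, cv2
from station import robot, grab_frame
def grab(name,fn=None):
    o=robot.get_obs(); f=grab_frame(name); f['obs']=o
    if name=='wrist':
        T=np.eye(4);T[:3,:3]=np.array(o['orientation']).reshape(3,3);T[:3,3]=o['tcp_pos']
        f['W']=T@np.array(f['T_tool_cam'])
    else: f['W']=np.linalg.inv(np.array(f['camera_from_world']))
    f['pixels']=np.array(f['pixels'])
    if fn: cv2.imwrite(fn,f['pixels'])
    return f
def K(f):
    F=192/np.tan(np.radians(f['fov_y'])/2)
    return np.array([[F,0,f['cx']],[0,F,f['cy']],[0,0,1]])
def D(f): return np.array([f['k1'],0,0,0,0])
def ray(f,uv):
    p=cv2.undistortPoints(np.array(uv,float).reshape(-1,1,2),K(f),D(f)).reshape(-1,2)
    d=np.c_[p[:,0],-p[:,1],-np.ones(len(p))]@f['W'][:3,:3].T
    return f['W'][:3,3],d
def onz(f,uv,z):
    c,d=ray(f,uv); return c+d*((z-c[2])/d[:,2])[:,None]
def proj(f,P):
    P=np.atleast_2d(P); M=np.linalg.inv(f['W']); q=P@M[:3,:3].T+M[:3,3]
    return cv2.projectPoints((q*[1,-1,-1]).reshape(-1,1,3),np.zeros(3),np.zeros(3),K(f),D(f))[0].reshape(-1,2)
E
python3 - <<'E'
from h import *
a=grab('scene');b=grab('side');c=grab('wrist')
for f in(a,b,c):print(f['fov_y'],f['cx'],f['cy'],f['k1'],f['W'].round(3).tolist())
cv2.imwrite('pics/0.png',np.vstack([cv2.resize(np.hstack([a['pixels'],b['pixels']]),(800,300)),cv2.resize(np.hstack([c['pixels'],c['pixels']*0]),(800,300))]))
print(robot.get_obs())
E
```

```text
44.13081346607371 248.7527096144631 194.68835848575384 -0.16120177514615383 [[0.303, -0.731, 0.611, 1.227], [0.953, 0.244, -0.18, -0.177], [-0.018, 0.637, 0.771, 0.951], [0.0, 0.0, 0.0, 1.0]]
52.214137040416745 255.84326999073738 198.087169391732 -0.01933119226730406 [[0.962, 0.19, -0.196, 0.378], [-0.272, 0.618, -0.737, -0.569], [-0.019, 0.763, 0.647, 0.61], [0.0, 0.0, 0.0, 1.0]]
67.02795521935305 253.29722399439365 190.92259508653066 -0.04885135230734047 [[0.303, 0.914, 0.271, 0.266], [-0.953, 0.291, 0.085, -0.596], [-0.002, -0.284, 0.959, 0.374], [0.0, 0.0, 0.0, 1.0]]
{'time_s': 0.15, 'qpos': array([ 1.21900488,  0.46820411, -0.01161711,  1.60339753,  0.00600219,
        1.07141159, -0.05626497]), 'joint_velocities': array([-0.00157984, -0.00227268, -0.00043844, -0.00280751, -0.00018211,
        0.00039099,  0.00054095]), 'joint_efforts': array([ 1.60788553e-03, -5.32792175e+01,  2.23999465e-02, -2.51552314e+01,
        1.15730910e-02,  5.54448619e-03,  1.71839042e-05]), 'tcp_pos': array([ 0.19735876, -0.61886615,  0.23054423]), 'orientation': array([[ 9.52706491e-01,  3.03891554e-01, -5.15908925e-04],
       [ 3.03891976e-01, -9.52705627e-01,  1.28646818e-03],
       [-1.00562520e-04, -1.38240717e-03, -9.99999039e-01]]), 'wrist_force': array([ 0.04026341, -0.63829896,  0.18368521]), 'ft_torque': array([-0.04543219, -0.07125187, -0.07737451]), 'grasp_force': 0.0, 'grip_width': 0.08526583384963728}
```

View pics/0.png

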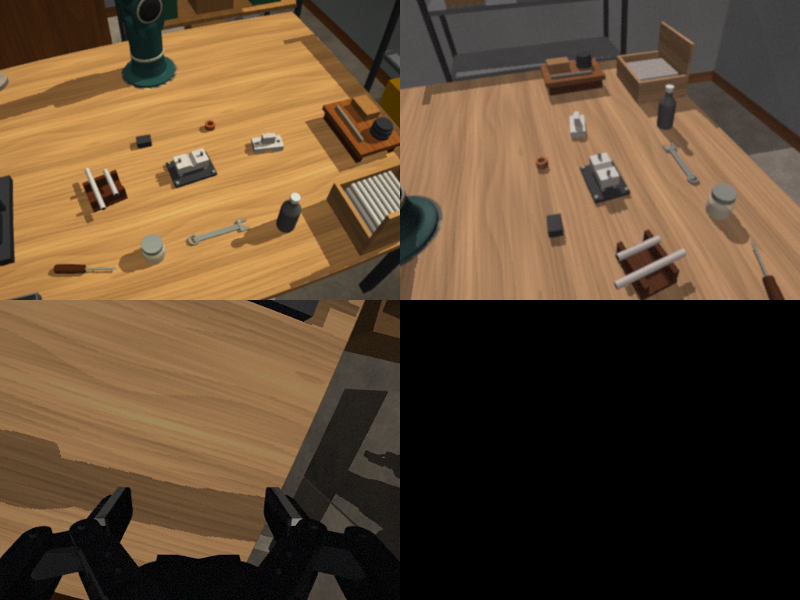

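The overview shows the rest with its tubes, the jig (dark plate), and the loose upper half. In scene half-scale pixels they are at about (104,190), (191,167) and (267,143). Next I'll take close crops.

```bash
python3 - <<'E'
from h import *
a=grab('scene');b=grab('side')
import pickle;pickle.dump((a,b),open('ab.pkl','wb'))
def cr(f,x,y,w,h,W,H):return cv2.resize(f['pixels'][y:y+h,x:x+w],(W,H),interpolation=cv2.INTER_CUBIC)
A=cr(a,90,155,290,120,797,330)
B=cr(b,170,130,220,260,10,10) if 0 else cr(b,170,130,230,254,0 or 240,265)
B=cv2.resize(b['pixels'][130:384,170:400],(242,267),interpolation=cv2.INTER_CUBIC)
out=np.zeros((600,800,3),np.uint8);out[:330,:797]=A
out[333:600,:242]=B
C=cv2.resize(b['pixels'][135:265,205:305],(205,267),interpolation=cv2.INTER_CUBIC)
out[333:600,250:455]=C
E_=cv2.resize(b['pixels'][290:384,260:376],(329,267),interpolation=cv2.INTER_CUBIC)
out[333:600,460:789]=E_
cv2.imwrite('pics/1.png',out)
for n,uv in (('tubeU',(88*1.28,170*1.28)),):pass
print(onz(a,[(104*1.28,188*1.28),(191*1.28,160*1.28),(267*1.28,143*1.28)],.04).round(3))
print(onz(b,[(248*1.28,258*1.28),(203*1.28,172*1.28),(177*1.28,125*1.28)],.04).round(3))
E
```

```text
[[ 0.552 -0.265  0.04 ]
 [ 0.532  0.015  0.04 ]
 [ 0.543  0.272  0.04 ]]
[[ 0.557 -0.264  0.04 ]
 [ 0.54   0.01   0.04 ]
 [ 0.521  0.248  0.04 ]]
```

View pics/1.png

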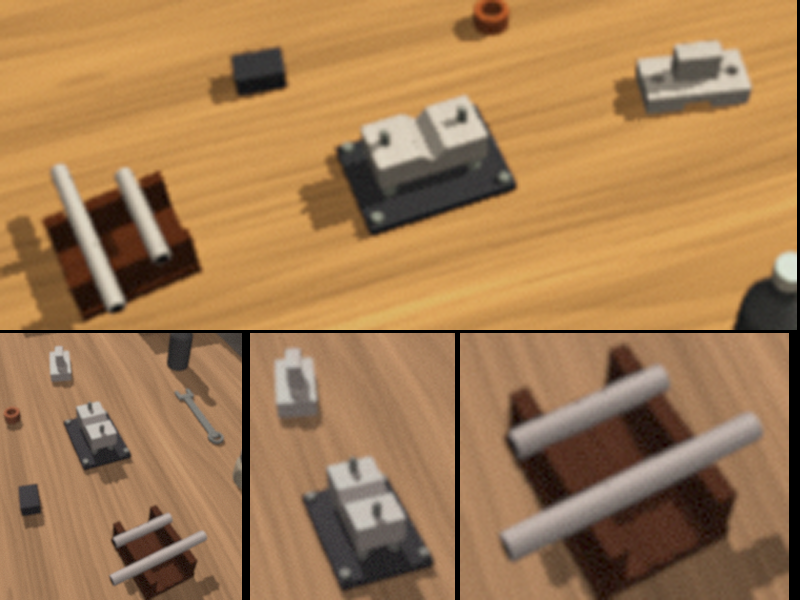

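The crops show the long tube's ends at scene crop (58,168) and (116,305), and at side crop (509,546) and (757,426). The dowel tips are at scene (385,133) and (462,111), and at side (354,461) and (377,506). The upper half is at scene (692,60).

```bash
python3 - <<'E'
from h import *
import pickle;a,b=pickle.load(open('ab.pkl','rb'))
S=lambda x,y:(x/2.748+90,y/2.75+155)
J=lambda x,y:((x-250)/2.05+205,(y-333)/2.054+135)
T=lambda x,y:((x-460)/2.836+260,(y-333)/2.84+290)
pa=[S(57,168),S(117,303),S(122,172),S(163,257),S(385,133),S(462,111),S(692,45),S(657,77),S(733,70)]
pb=[T(509,548),T(757,426),T(516,442),T(662,380),J(377,506),J(354,461),J(294,352)]
z=[.048]*4+[.076]*2+[.056]+[.022]*2
for i in range(9):
    print(i,onz(a,[pa[i]],z[i])[0].round(4), onz(b,[pb[i]],z[i])[0].round(4) if i<7 else '')
def ang(p,q):d=q-p;return np.degrees(np.arctan2(d[1],d[0])).round(1),np.linalg.norm(d).round(4),((p+q)/2).round(4)
A=lambda i:onz(a,[pa[i]],z[i])[0]
B=lambda i:onz(b,[pb[i]],z[i])[0]
print(ang(A(0),A(1)),ang(B(0),B(1)));print(ang(A(4),A(5)),ang(B(4),B(5)));print(ang(A(7),A(8)))
p=onz(a,[S(340,148),S(376,232),S(515,186)],.012);print(p.round(4),ang(p[1],p[2]),ang(p[0],p[1]),((p[0]+p[2])/2).round(4))
E
```

```text
0 [ 0.4692 -0.3059  0.048 ] [ 0.4748 -0.3052  0.048 ]
1 [ 0.624  -0.2759  0.048 ] [ 0.6319 -0.2772  0.048 ]
2 [ 0.492  -0.2505  0.048 ] [ 0.4978 -0.2478  0.048 ]
3 [ 0.5913 -0.2313  0.048 ] [ 0.5929 -0.2337  0.048 ]
4 [ 0.5449 -0.0233  0.076 ] [ 0.5437 -0.0281  0.076 ]
5 [0.5426 0.0472 0.076 ] [0.5408 0.0432 0.076 ]
6 [0.5194 0.2808 0.056 ] [0.5321 0.296  0.056 ]
7 [0.5193 0.2492 0.022 ] 
8 [0.5343 0.322  0.022 ] 
(np.float64(11.0), np.float64(0.1577), array([ 0.5466, -0.2909,  0.048 ])) (np.float64(10.1), np.float64(0.1596), array([ 0.5534, -0.2912,  0.048 ]))
(np.float64(91.8), np.float64(0.0705), array([0.5437, 0.012 , 0.076 ])) (np.float64(92.4), np.float64(0.0714), array([0.5422, 0.0076, 0.076 ]))
(np.float64(78.4), np.float64(0.0743), array([0.5268, 0.2856, 0.022 ]))
[[ 0.4988 -0.0561  0.012 ]
 [ 0.5982 -0.0502  0.012 ]
 [ 0.5897  0.0813  0.012 ]] (np.float64(93.7), np.float64(0.1317), array([0.594 , 0.0155, 0.012 ])) (np.float64(3.4), np.float64(0.0996), array([ 0.5485, -0.0531,  0.012 ])) [0.5442 0.0126 0.012 ]
```

```bash
cat >> h.py <<'E'
def go(x,y,z,yaw):
    """deltas (cm, rad) from the present pose to TCP x,y,z with tool x at yaw degrees"""
    o=robot.get_obs();R=np.array(o['orientation']).reshape(3,3)
    d=R.T@(np.array([x,y,z])-o['tcp_pos'])*100
    y0=np.degrees(np.arctan2(R[1,0],R[0,0]))
    t=(y0-yaw+180)%360-180
    print('d',d.round(2),'turn',np.radians(t).round(4),'| tcp',np.round(o['tcp_pos'],4),'yaw',y0.round(2),'t',round(o['time_s'],2),'F',np.round(o['wrist_force'],1),'w',round(o['grip_width'],4),'gf',round(o['grasp_force'],1))
E
python3 -c "
from h import *
go(.475,-.305,.17,10.5)"
```

```text
d [ 35.99 -21.48   6.1 ] turn 0.1255 | tcp [ 0.1974 -0.619   0.2308] yaw 17.69 t 0.25 F [-0.4  0.6  0.1] w 0.0857 gf 0.0
```

{"name": "send_rows", "arguments": {"deltas": [{"grip": 0.2, "dx": 3.3, "dy": -1.9, "dz": 0.5, "turn": 0.03}, {"grip": 0.2, "dx": 6.6, "dy": -3.8, "dz": 1, "turn": 0.06}, {"grip": 0.2, "dx": 9.9, "dy": -5.7, "dz": 1.5, "turn": 0.09}, {"grip": 0.2, "dx": 13.2, "dy": -7.6, "dz": 2, "turn": 0.1255}, {"grip": 0.2, "dx": 16.5, "dy": -9.5, "dz": 2.5, "turn": 0.1255}, {"grip": 0.2, "dx": 19.8, "dy": -11.4, "dz": 3, "turn": 0.1255}, {"grip": 0.2, "dx": 23.1, "dy": -13.3, "dz": 3.5, "turn": 0.1255}, {"grip": 0.2, "dx": 26.4, "dy": -15.2, "dz": 4, "turn": 0.1255}]}}

```text
time_s: 0.92
tcp_pos: [0.4038, -0.3927, 0.1912]
orientation: [[0.983, 0.182, 0.0], [0.182, -0.983, -0.0], [0.0, 0.0, -1.0]]
wrist_force: [1.0, -0.7, -0.6]
grip_width: 0.0339
grasp_force: 0.0
```

```bash
python3 -c "
from h import *
go(.475,-.305,.17,10.5)"
```

```text
d [ 8.6  -7.33  2.12] turn -0.0002 | tcp [ 0.4038 -0.3927  0.1912] yaw 10.49 t 0.92 F [ 1.  -0.7 -0.6] w 0.0339 gf 0.0
```

{"name": "send_rows", "arguments": {"deltas": [{"grip": 0.2, "dx": 2.2, "dy": -1.8, "dz": 0.5, "turn": 0}, {"grip": 0.2, "dx": 4.3, "dy": -3.6, "dz": 1, "turn": 0}, {"grip": 0.2, "dx": 6.5, "dy": -5.5, "dz": 1.6, "turn": 0}, {"grip": 0.2, "dx": 8.6, "dy": -7.3, "dz": 2.1, "turn": 0}, {"grip": 0.2, "dx": 8.6, "dy": -7.3, "dz": 2.1, "turn": 0}, {"grip": 0.2, "dx": 8.6, "dy": -7.3, "dz": 2.1, "turn": 0}, {"grip": 0.2, "dx": 8.6, "dy": -7.3, "dz": 2.1, "turn": 0}, {"grip": 0.2, "dx": 8.6, "dy": -7.3, "dz": 2.1, "turn": 0}]}}

```text
time_s: 1.58
tcp_pos: [0.4733, -0.3083, 0.1704]
orientation: [[0.984, 0.18, -0.0], [0.18, -0.984, -0.001], [-0.0, 0.001, -1.0]]
wrist_force: [0.5, -0.2, -0.5]
grip_width: 0.0344
grasp_force: 0.0
```

```bash
python3 - <<'E'
from h import *
f=grab('wrist','pics/2.png')
import pickle;pickle.dump(f,open('w.pkl','wb'))
p=f['pixels'];h=cv2.cvtColor(p,cv2.COLOR_BGR2HSV)
m=((h[...,1]<70)&(h[...,2]>90)).astype(np.uint8);m=cv2.morphologyEx(m,cv2.MORPH_OPEN,np.ones((3,3)))
n,l,s,c=cv2.connectedComponentsWithStats(m)
for i in range(1,n):
    if s[i,4]>300:
        r=cv2.minAreaRect(np.argwhere(l==i)[:,::-1].astype(np.float32));print(s[i],r)
go(.475,-.305,.17,10.5)
print(proj(f,[[.4705,-.3055,.048],[.628,-.2765,.048]]))
E
```

```text
[ 239    0   18  187 2996] ((247.5, 93.0), (186.0, 17.0), 90.0)
[ 180   30   20  122 1839] ((189.50057983398438, 90.51702880859375), (121.54303741455078, 16.024782180786133), 88.0474853515625)
d [ 0.23 -0.29  0.05] turn -0.0025 | tcp [ 0.4732 -0.3083  0.1705] yaw 10.36 t 1.63 F [-0.3 -0.5 -0.4] w 0.034 gf 0.0
[[250.67828312 186.2767624 ]
 [249.95652744  -3.44528   ]]
```

View pics/2.png

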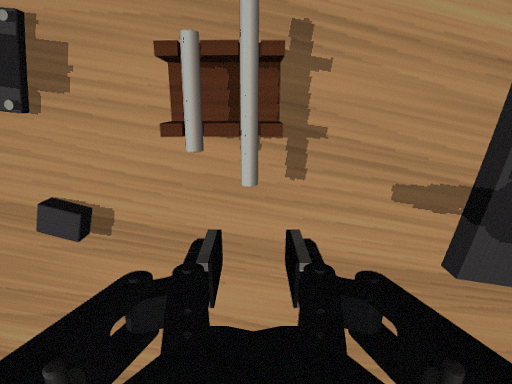

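The tube runs from its near end at (250,186) up past the top edge at (249,0). The predicted position matches, so I'll fit the axis.

```bash
python3 - <<'E'
from h import *
import pickle;f=pickle.load(open('w.pkl','rb'))
p=f['pixels'];h=cv2.cvtColor(p,cv2.COLOR_BGR2HSV)
m=(h[...,1]<70)&(h[...,2]>90)
P=[(np.flatnonzero(m[r,232:270]).mean()+232,r) for r in range(5,178,5)]
w=onz(f,P,.048);k=np.polyfit(w[:,0],w[:,1],1);print('yaw',np.degrees(np.arctan(k[0])),np.std(w[:,1]-np.polyval(k,w[:,0])))
e=onz(f,[(250,186.5)],.048)[0];u=np.array([1,k[0]])/np.hypot(1,k[0])
e[1]=np.polyval(k,e[0]);print('end',e,'mid',e[:2]+.08*u)
g=e[:2]+.02*u;print('grasp',g)
go(g[0],g[1],.031,np.degrees(np.arctan(k[0])))
E
```

```text
yaw 10.037070084258303 0.0002478635046751205
end [ 0.47016728 -0.30276974  0.048     ] mid [ 0.5489429  -0.28882692]
grasp [ 0.48986119 -0.29928404]
d [ 1.8  -0.6  13.95] turn 0.0056 | tcp [ 0.4732 -0.3083  0.1705] yaw 10.36 t 1.63 F [-0.3 -0.5 -0.4] w 0.034 gf 0.0
```

```bash
python3 - <<'E'
from h import *
import pickle;f=pickle.load(open('w.pkl','rb'))
p=f['pixels']
print(np.array(f['T_tool_cam']).round(4))
for r in(20,100,170):print(r,p[r,236:264].tolist())
E
```

```text
[[-3.000e-04  9.590e-01  2.836e-01  7.180e-02]
 [ 1.000e+00  3.000e-04  2.000e-04 -8.000e-04]
 [ 1.000e-04  2.836e-01 -9.590e-01 -1.432e-01]
 [ 0.000e+00  0.000e+00  0.000e+00  1.000e+00]]
20 [[72, 111, 146], [70, 106, 145], [70, 108, 148], [74, 99, 120], [128, 137, 145], [138, 147, 158], [150, 160, 163], [160, 168, 163], [166, 168, 163], [163, 168, 164], [161, 168, 164], [158, 167, 160], [162, 167, 165], [160, 167, 165], [146, 156, 161], [137, 147, 157], [127, 136, 145], [117, 127, 137], [103, 109, 118], [90, 98, 104], [85, 89, 96], [72, 76, 79], [60, 71, 84], [60, 94, 127], [72, 109, 145], [74, 112, 149], [73, 107, 146], [73, 108, 144]]
100 [[15, 24, 49], [9, 31, 50], [11, 20, 47], [32, 40, 55], [93, 102, 110], [148, 158, 168], [155, 168, 170], [158, 166, 162], [168, 167, 166], [170, 171, 168], [167, 168, 166], [165, 173, 167], [161, 169, 167], [153, 164, 164], [142, 153, 163], [136, 146, 155], [121, 130, 138], [113, 121, 129], [100, 109, 116], [88, 93, 100], [79, 83, 87], [64, 68, 74], [40, 46, 61], [27, 42, 77], [27, 38, 74], [28, 42, 78], [23, 42, 73], [30, 45, 78]]
170 [[80, 120, 161], [82, 121, 159], [82, 119, 159], [79, 119, 158], [86, 118, 154], [127, 133, 137], [155, 166, 167], [163, 171, 167], [169, 170, 168], [171, 172, 170], [167, 171, 168], [163, 173, 168], [158, 169, 168], [154, 165, 166], [142, 153, 163], [129, 138, 148], [113, 125, 129], [105, 113, 120], [95, 102, 107], [83, 89, 92], [72, 76, 80], [56, 67, 76], [64, 101, 136], [84, 126, 166], [79, 120, 160], [75, 116, 157], [79, 121, 160], [78, 119, 159]]
```

```bash
python3 - <<'E'
from h import *
import pickle;f=pickle.load(open('w.pkl','rb'))
w=onz(f,[(248.8,20),(248.9,100),(249.1,170),(249.2,186.5)],.048);print(w)
k=np.polyfit(w[:,0],w[:,1],1);yaw=np.degrees(np.arctan(k[0]));u=np.array([1,k[0]])/np.hypot(1,k[0])
g=w[3,:2]+.02*u;print(yaw,g)
go(g[0],g[1],.031,yaw)
E
```

```text
[[ 0.61055486 -0.27867174  0.048     ]
 [ 0.54763483 -0.29001568  0.048     ]
 [ 0.48579407 -0.30124558  0.048     ]
 [ 0.4700307  -0.30415584  0.048     ]]
10.274724561440438 [ 0.48970998 -0.30058848]
d [ 1.76 -0.47 13.95] turn 0.0015 | tcp [ 0.4732 -0.3083  0.1705] yaw 10.36 t 1.63 F [-0.3 -0.5 -0.4] w 0.034 gf 0.0
```

{"name": "send_rows", "arguments": {"deltas": [{"grip": 0.2, "dx": 1.8, "dy": -0.5, "dz": 3, "turn": 0}, {"grip": 0.2, "dx": 1.8, "dy": -0.5, "dz": 6, "turn": 0}, {"grip": 0.2, "dx": 1.8, "dy": -0.5, "dz": 9, "turn": 0}, {"grip": 0.2, "dx": 1.8, "dy": -0.5, "dz": 11.5, "turn": 0}, {"grip": 0.2, "dx": 1.8, "dy": -0.5, "dz": 13, "turn": 0}, {"grip": 0.2, "dx": 1.8, "dy": -0.5, "dz": 14.1, "turn": 0}, {"grip": 0.2, "dx": 1.8, "dy": -0.5, "dz": 14.1, "turn": 0}, {"grip": 0.2, "dx": 1.8, "dy": -0.5, "dz": 14.1, "turn": 0}], "grip_force": 80}}

```text
time_s: 2.3
tcp_pos: [0.4907, -0.2994, 0.0294]
orientation: [[0.983, 0.181, -0.0], [0.181, -0.983, -0.0], [-0.0, 0.0, -1.0]]
wrist_force: [-0.1, -0.3, 0.2]
grip_width: 0.0341
grasp_force: 0.0
```

{"name": "send_rows", "arguments": {"deltas": [{"grip": 0.4, "dx": 0, "dy": 0, "dz": 0, "turn": 0}, {"grip": 0.6, "dx": 0, "dy": 0, "dz": 0, "turn": 0}, {"grip": 0.8, "dx": 0, "dy": 0, "dz": 0, "turn": 0}, {"grip": 1, "dx": 0, "dy": 0, "dz": 0, "turn": 0}, {"grip": 1, "dx": 0, "dy": 0, "dz": 0, "turn": 0}, {"grip": 1, "dx": 0, "dy": 0, "dz": 0, "turn": 0}, {"grip": 1, "dx": 0, "dy": 0, "dz": 0, "turn": 0}, {"grip": 1, "dx": 0, "dy": 0, "dz": 0, "turn": 0}]}}

```text
time_s: 2.97
tcp_pos: [0.4918, -0.2996, 0.0304]
orientation: [[0.983, 0.182, 0.002], [0.182, -0.983, -0.002], [0.002, 0.002, -1.0]]
wrist_force: [-0.4, -2.2, 6.2]
grip_width: 0.0138
grasp_force: 78.2
```

{"name": "send_rows", "arguments": {"deltas": [{"grip": 1, "dx": 0, "dy": 0, "dz": -0.6, "turn": 0}, {"grip": 1, "dx": 0, "dy": 0, "dz": -1.5, "turn": 0}, {"grip": 1, "dx": 0, "dy": 0, "dz": -3, "turn": 0}, {"grip": 1, "dx": 0, "dy": 0, "dz": -5, "turn": 0}, {"grip": 1, "dx": 0, "dy": 0, "dz": -7, "turn": 0}, {"grip": 1, "dx": 0, "dy": 0, "dz": -9, "turn": 0}, {"grip": 1, "dx": 0, "dy": 0, "dz": -10, "turn": 0}, {"grip": 1, "dx": 0, "dy": 0, "dz": -10, "turn": 0}]}}

```text
time_s: 3.63
tcp_pos: [0.4921, -0.2987, 0.1318]
orientation: [[0.983, 0.183, 0.003], [0.183, -0.983, -0.002], [0.003, 0.002, -1.0]]
wrist_force: [-0.4, -0.1, -0.5]
grip_width: 0.0136
grasp_force: 78.3
```

```bash
python3 - <<'E'
from h import *
go(.484,.008,.13,2.3)
E
```

```text
d [  4.81 -30.3    0.13] turn 0.1436 | tcp [ 0.4921 -0.2987  0.1318] yaw 10.53 t 3.63 F [-0.4 -0.1 -0.5] w 0.0136 gf 78.3
```

{"name": "send_rows", "arguments": {"deltas": [{"grip": 1, "dx": 0.6, "dy": -3.8, "dz": 0, "turn": 0.03}, {"grip": 1, "dx": 1.2, "dy": -7.6, "dz": 0, "turn": 0.06}, {"grip": 1, "dx": 1.8, "dy": -11.4, "dz": 0, "turn": 0.09}, {"grip": 1, "dx": 2.4, "dy": -15.2, "dz": 0, "turn": 0.12}, {"grip": 1, "dx": 3, "dy": -19, "dz": 0, "turn": 0.144}, {"grip": 1, "dx": 3.6, "dy": -22.8, "dz": 0, "turn": 0.144}, {"grip": 1, "dx": 4.2, "dy": -26.6, "dz": 0, "turn": 0.144}, {"grip": 1, "dx": 4.8, "dy": -30.3, "dz": 0, "turn": 0.144}]}}

```text
time_s: 4.3
tcp_pos: [0.4813, 0.0102, 0.1282]
orientation: [[0.999, 0.04, -0.003], [0.04, -0.999, 0.0], [-0.003, -0.0, -1.0]]
wrist_force: [0.4, -1.1, 0.0]
grip_width: 0.0137
grasp_force: 78.3
```

{"name": "send_rows", "arguments": {"deltas": [{"grip": 1, "dx": 0, "dy": 0, "dz": 0, "turn": 0}, {"grip": 1, "dx": 0, "dy": 0, "dz": 0, "turn": 0}, {"grip": 1, "dx": 0, "dy": 0, "dz": 0, "turn": 0}, {"grip": 1, "dx": 0, "dy": 0, "dz": 0, "turn": 0}, {"grip": 1, "dx": 0, "dy": 0, "dz": 0, "turn": 0}, {"grip": 1, "dx": 0, "dy": 0, "dz": 0, "turn": 0}, {"grip": 1, "dx": 0, "dy": 0, "dz": 0, "turn": 0}, {"grip": 1, "dx": 0, "dy": 0, "dz": 0, "turn": 0}]}}

```text
time_s: 4.97
tcp_pos: [0.4829, 0.0074, 0.1292]
orientation: [[0.999, 0.038, -0.0], [0.038, -0.999, -0.0], [-0.0, 0.0, -1.0]]
wrist_force: [0.4, 0.2, -1.3]
grip_width: 0.0137
grasp_force: 78.4
```

```bash
python3 - <<'E'
from h import *
f=grab('wrist')
import pickle;pickle.dump(f,open('w2.pkl','wb'))
cv2.imwrite('pics/3.png',cv2.resize(f['pixels'][:300,56:456],(800,600),interpolation=cv2.INTER_CUBIC))
go(.484,.008,.13,2.3)
E
```

```text
d [ 0.12 -0.03 -0.08] turn -0.0018 | tcp [0.4829 0.0076 0.1292] yaw 2.2 t 5.02 F [-0.9 -0.4  0.5] w 0.0136 gf 78.4
```

View pics/3.png

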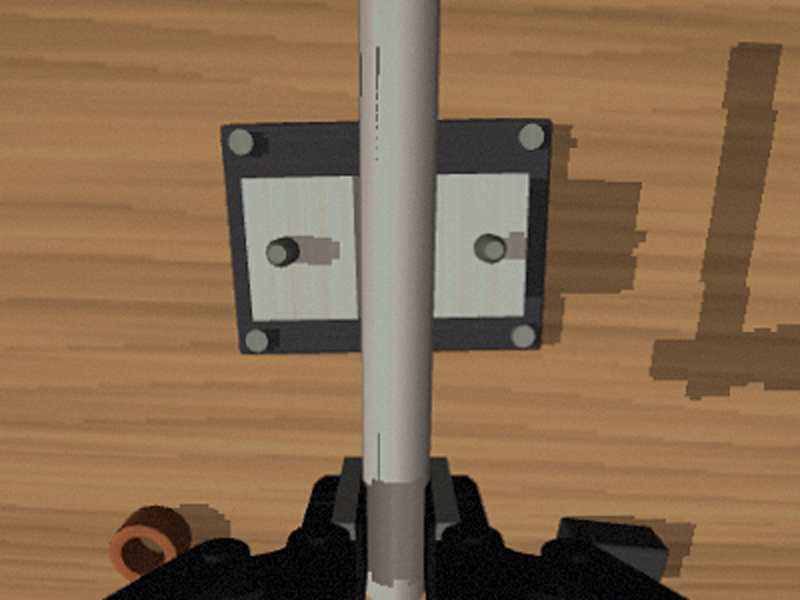

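The block's face corners are at crop (242,179), (528,174), (526,315) and (252,321). The dowel caps are at (279,254) and (492,250), and the tube axis runs from (400,0) to (397,480).

```bash
python3 - <<'E'
from h import *
import pickle;f=pickle.load(open('w2.pkl','rb'))
c=lambda *q:[(x/2+56-.25,y/2-.25) for x,y in q]
F=onz(f,c((242,179),(528,174),(526,315),(252,321)),.06)
d=onz(f,c((280,254),(492,250)),.0755)
P=onz(f,c((222,126),(551,120),(541,347),(241,352)),.012)
s=lambda p,q:(np.linalg.norm(q-p).round(4),np.degrees(np.arctan2(*(q-p)[1::-1])).round(2))
for Q in(F,P):print(Q.mean(0).round(4),[s(Q[i],Q[(i+1)%4]) for i in range(4)])
print(d.mean(0),s(d[1],d[0]))
t=onz(f,c((400.5,5),(399,240),(397,470)),.15);print(t.round(4),s(t[2],t[0]))
E
```

```text
[0.5414 0.0134 0.06  ] [(np.float64(0.0997), np.float64(-86.92)), (np.float64(0.0497), np.float64(-175.27)), (np.float64(0.1017), np.float64(93.42)), (np.float64(0.0503), np.float64(2.46))]
[0.5419 0.0133 0.012 ] [(np.float64(0.1378), np.float64(-86.9)), (np.float64(0.0974), np.float64(-176.58)), (np.float64(0.1387), np.float64(93.14)), (np.float64(0.0975), np.float64(2.92))]
[0.54145206 0.01347502 0.0755    ] (np.float64(0.0707), np.float64(93.2))
[[0.5923 0.0113 0.15  ]
 [0.5489 0.0099 0.15  ]
 [0.4973 0.0083 0.15  ]] (np.float64(0.0951), np.float64(1.81))
```

```bash
python3 - <<'E'
from h import *
go(.4838,.0105,.046,3.3)
E
```

```text
d [ 0.11 -0.28  8.32] turn -0.0192 | tcp [0.4829 0.0076 0.1292] yaw 2.2 t 5.02 F [-0.9 -0.4  0.5] w 0.0136 gf 78.4
```

{"name": "send_rows", "arguments": {"deltas": [{"grip": 1, "dx": 0.1, "dy": -0.3, "dz": 1, "turn": -0.019}, {"grip": 1, "dx": 0.1, "dy": -0.3, "dz": 2.5, "turn": -0.019}, {"grip": 1, "dx": 0.1, "dy": -0.3, "dz": 4, "turn": -0.019}, {"grip": 1, "dx": 0.1, "dy": -0.3, "dz": 5.5, "turn": -0.019}, {"grip": 1, "dx": 0.1, "dy": -0.3, "dz": 7, "turn": -0.019}, {"grip": 1, "dx": 0.1, "dy": -0.3, "dz": 7.8, "turn": -0.019}, {"grip": 1, "dx": 0.1, "dy": -0.3, "dz": 8.3, "turn": -0.019}, {"grip": 1, "dx": 0.1, "dy": -0.3, "dz": 8.3, "turn": -0.019}]}}

```text
time_s: 5.68
tcp_pos: [0.4832, 0.0111, 0.0452]
orientation: [[0.998, 0.059, -0.002], [0.059, -0.998, -0.0], [-0.002, -0.0, -1.0]]
wrist_force: [0.9, -0.3, -0.3]
grip_width: 0.0133
grasp_force: 78.4
```

{"name": "send_rows", "arguments": {"deltas": [{"grip": 1, "dx": 0, "dy": 0, "dz": 0.1, "turn": 0}, {"grip": 1, "dx": 0, "dy": 0, "dz": 0.1, "turn": 0}, {"grip": 1, "dx": 0, "dy": 0, "dz": 0.2, "turn": 0}, {"grip": 1, "dx": 0, "dy": 0, "dz": 0.2, "turn": 0}, {"grip": 1, "dx": 0, "dy": 0, "dz": 0.2, "turn": 0}, {"grip": 1, "dx": 0, "dy": 0, "dz": 0.2, "turn": 0}, {"grip": 1, "dx": 0, "dy": 0, "dz": 0.2, "turn": 0}, {"grip": 1, "dx": 0, "dy": 0, "dz": 0.2, "turn": 0}]}}

```text
time_s: 6.35
tcp_pos: [0.4838, 0.0111, 0.0444]
orientation: [[0.998, 0.058, 0.0], [0.058, -0.998, -0.0], [0.0, 0.0, -1.0]]
wrist_force: [0.1, -0.3, -0.4]
grip_width: 0.0134
grasp_force: 78.4
```

```bash
python3 - <<'E'
from h import *
go(.4838,.0105,.0424,3.3)
a=grab('scene');b=grab('side')
cv2.imwrite('pics/4.png',np.hstack([cv2.resize(a['pixels'][165:245,195:295],(400,320),interpolation=cv2.INTER_CUBIC),cv2.resize(b['pixels'][170:270,210:330],(384,320),interpolation=cv2.INTER_CUBIC)]))
E
```

```text
d [-0.01  0.06  0.2 ] turn 0.0006 | tcp [0.4838 0.0111 0.0444] yaw 3.34 t 6.35 F [ 0.1 -0.3 -0.4] w 0.0134 gf 78.4
```

View pics/4.png

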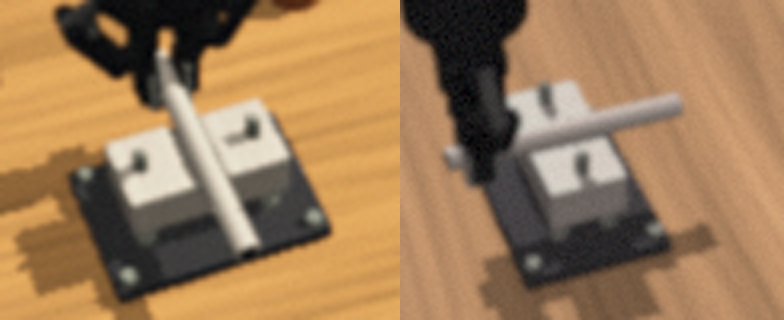

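The tube sits over the groove, almost down in it. I'll lower it to contact.

{"name": "send_rows", "arguments": {"deltas": [{"grip": 1, "dx": 0, "dy": 0, "dz": 0.1, "turn": 0}, {"grip": 1, "dx": 0, "dy": 0, "dz": 0.1, "turn": 0}, {"grip": 1, "dx": 0, "dy": 0, "dz": 0.2, "turn": 0}, {"grip": 1, "dx": 0, "dy": 0, "dz": 0.2, "turn": 0}, {"grip": 1, "dx": 0, "dy": 0, "dz": 0.2, "turn": 0}, {"grip": 1, "dx": 0, "dy": 0, "dz": 0.2, "turn": 0}, {"grip": 1, "dx": 0, "dy": 0, "dz": 0.2, "turn": 0}, {"grip": 1, "dx": 0, "dy": 0, "dz": 0.2, "turn": 0}]}}

```text
time_s: 7.12
tcp_pos: [0.484, 0.0108, 0.0426]
orientation: [[0.998, 0.058, 0.0], [0.058, -0.998, -0.0], [0.0, 0.0, -1.0]]
wrist_force: [-1.6, -1.0, 5.9]
grip_width: 0.0136
grasp_force: 78.9
```

{"name": "send_rows", "arguments": {"deltas": [{"grip": 1, "dx": 0, "dy": 0, "dz": 0.1, "turn": 0}, {"grip": 1, "dx": 0, "dy": 0, "dz": 0.1, "turn": 0}, {"grip": 1, "dx": 0, "dy": 0, "dz": 0.1, "turn": 0}, {"grip": 1, "dx": 0, "dy": 0, "dz": 0.1, "turn": 0}, {"grip": 1, "dx": 0, "dy": 0, "dz": 0.1, "turn": 0}, {"grip": 1, "dx": 0, "dy": 0, "dz": 0.1, "turn": 0}, {"grip": 1, "dx": 0, "dy": 0, "dz": 0.1, "turn": 0}, {"grip": 1, "dx": 0, "dy": 0, "dz": 0.1, "turn": 0}]}}

```text
time_s: 7.78
tcp_pos: [0.484, 0.0107, 0.0417]
orientation: [[0.998, 0.058, 0.0], [0.058, -0.998, -0.0], [0.0, 0.001, -1.0]]
wrist_force: [-2.5, -1.7, 5.8]
grip_width: 0.0132
grasp_force: 79.0
```

Contact is at about 6 N, so I'll release and rise.

{"name": "send_rows", "arguments": {"deltas": [{"grip": 0.6, "dx": 0, "dy": 0, "dz": 0, "turn": 0}, {"grip": 0.5, "dx": 0, "dy": 0, "dz": 0, "turn": 0}, {"grip": 0.4, "dx": 0, "dy": 0, "dz": 0, "turn": 0}, {"grip": 0.3, "dx": 0, "dy": 0, "dz": 0, "turn": 0}, {"grip": 0.2, "dx": 0, "dy": 0, "dz": 0, "turn": 0}, {"grip": 0.2, "dx": 0, "dy": 0, "dz": 0, "turn": 0}, {"grip": 0.2, "dx": 0, "dy": 0, "dz": -0.5, "turn": 0}, {"grip": 0.2, "dx": 0, "dy": 0, "dz": -1.5, "turn": 0}]}}

```text
time_s: 8.45
tcp_pos: [0.4829, 0.0111, 0.0559]
orientation: [[0.998, 0.058, -0.002], [0.058, -0.998, -0.0], [-0.002, -0.0, -1.0]]
wrist_force: [0.0, -0.1, 0.0]
grip_width: 0.0338
grasp_force: 0.0
```

{"name": "send_rows", "arguments": {"deltas": [{"grip": 0.2, "dx": 0, "dy": 0, "dz": -2, "turn": 0}, {"grip": 0.2, "dx": 0, "dy": 0, "dz": -4, "turn": 0}, {"grip": 0.2, "dx": 0, "dy": 0, "dz": -7, "turn": 0}, {"grip": 0.2, "dx": 0, "dy": 0, "dz": -10, "turn": 0}, {"grip": 0.2, "dx": 0, "dy": 0, "dz": -12, "turn": 0}, {"grip": 0.2, "dx": 0, "dy": 0, "dz": -13, "turn": 0}, {"grip": 0.2, "dx": 0, "dy": 0, "dz": -13, "turn": 0}, {"grip": 0.2, "dx": 0, "dy": 0, "dz": -13, "turn": 0}]}}

```text
time_s: 9.12
tcp_pos: [0.4836, 0.011, 0.1863]
orientation: [[0.998, 0.058, 0.0], [0.058, -0.998, -0.0], [0.0, 0.0, -1.0]]
wrist_force: [0.3, -0.8, -0.4]
grip_width: 0.0339
grasp_force: 0.0
```

```bash
python3 - <<'E'
from h import *
f=grab('wrist')
import pickle;pickle.dump(f,open('w3.pkl','wb'))
cv2.imwrite('pics/5.png',cv2.resize(f['pixels'][:300,56:456],(800,600),interpolation=cv2.INTER_CUBIC))
go(.48,.2,.19,-11.6)
E
```

```text
d [  0.8  -18.89  -0.46] turn 0.2606 | tcp [0.483  0.011  0.1854] yaw 3.33 t 9.17 F [-1.2  0.5 -1.3] w 0.0343 gf 0.0
```

View pics/5.png

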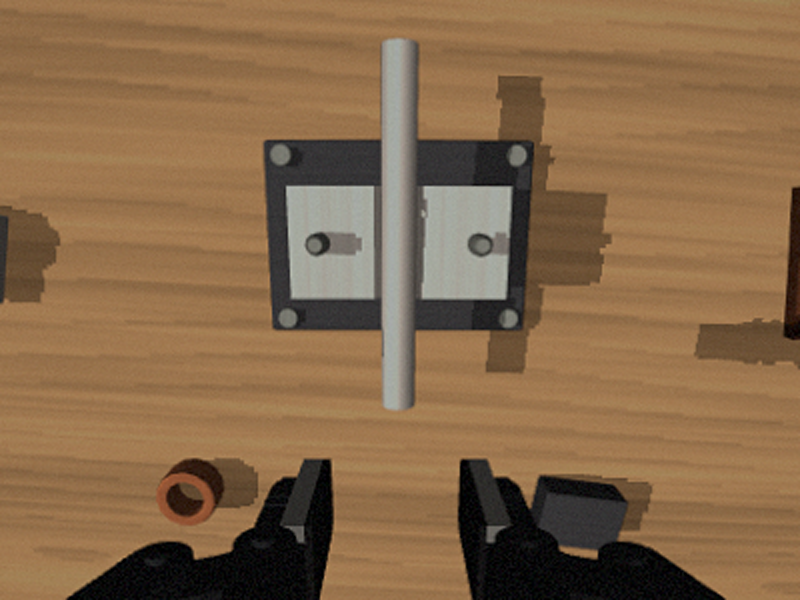

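The tube lies centred in the groove, from (399,408) to (400,40). The face corners are at (288,186), (511,186), (508,298) and (290,299), and the dowel caps at (315,245) and (482,244).

```bash
python3 - <<'E'
from h import *
import pickle;f=pickle.load(open('w3.pkl','rb'))
c=lambda *q:[(x/2+56-.25,y/2-.25) for x,y in q]
s=lambda p,q:(np.linalg.norm(q-p).round(4),np.degrees(np.arctan2(*(q-p)[1::-1])).round(2))
t=onz(f,c((400,40),(399,407)),.06);print(t,s(t[1],t[0]),t.mean(0))
F=onz(f,c((287,186),(512,186),(509,298),(290,299)),.06);print(F.mean(0).round(4),[s(F[i],F[(i+1)%4]) for i in range(4)])
P=onz(f,c((265,141),(532,141),(523,327),(274,328)),.012);print(P.mean(0).round(4),[s(P[i],P[(i+1)%4]) for i in range(4)])
d=onz(f,c((315,245),(482,244)),.0755);print(d.mean(0),s(d[1],d[0]))
E
```

```text
[[0.62501144 0.01787324 0.06      ]
 [0.46307448 0.00864108 0.06      ]] (np.float64(0.1622), np.float64(3.26)) [0.54404296 0.01325716 0.06      ]
[0.5414 0.0131 0.06  ] [(np.float64(0.0998), np.float64(-86.67)), (np.float64(0.0499), np.float64(-175.3)), (np.float64(0.1021), np.float64(93.58)), (np.float64(0.0503), np.float64(2.13))]
[0.5419 0.0133 0.012 ] [(np.float64(0.1372), np.float64(-86.67)), (np.float64(0.0972), np.float64(-176.16)), (np.float64(0.1387), np.float64(93.55)), (np.float64(0.0977), np.float64(2.94))]
[0.54168295 0.01365435 0.0755    ] (np.float64(0.0715), np.float64(93.66))
```

```bash
python3 - <<'E'
from h import *
go(.515,.227,.17,78.4)
print(robot.get_obs()['qpos'].round(2))
E
```

```text
d [  4.45 -21.38   1.54] turn -1.3102 | tcp [0.483  0.011  0.1854] yaw 3.33 t 9.17 F [-1.2  0.5 -1.3] w 0.0343 gf 0.0
[ 0.09  0.26 -0.21  2.03  0.07  0.86 -1.67]
```

{"name": "send_rows", "arguments": {"deltas": [{"grip": -0.2, "dx": 0.5, "dy": -2, "dz": 0, "turn": -0.12}, {"grip": -0.2, "dx": 1, "dy": -4, "dz": 0, "turn": -0.24}, {"grip": -0.2, "dx": 1.5, "dy": -6, "dz": 0, "turn": -0.36}, {"grip": -0.2, "dx": 2, "dy": -8, "dz": 0, "turn": -0.48}, {"grip": -0.2, "dx": 2.5, "dy": -10, "dz": 0, "turn": -0.6}, {"grip": -0.2, "dx": 3, "dy": -12, "dz": 0, "turn": -0.72}, {"grip": -0.2, "dx": 3.3, "dy": -14, "dz": 0, "turn": -0.84}, {"grip": -0.2, "dx": 3.6, "dy": -16, "dz": 0, "turn": -0.96}]}}

```text
time_s: 9.83
tcp_pos: [0.5093, 0.1736, 0.1841]
orientation: [[0.52, 0.854, -0.004], [0.854, -0.52, -0.001], [-0.003, -0.003, -1.0]]
wrist_force: [0.3, -0.1, 0.6]
grip_width: 0.0516
grasp_force: 0.0
```

```bash
python3 - <<'E'
from h import *
go(.515,.227,.17,78.4)
E
```

```text
d [ 4.86 -2.29  1.41] turn -0.344 | tcp [0.5093 0.1736 0.1841] yaw 58.69 t 9.83 F [ 0.3 -0.1  0.6] w 0.0516 gf 0.0
```

{"name": "send_rows", "arguments": {"deltas": [{"grip": -0.2, "dx": 1.6, "dy": -0.7, "dz": 0.5, "turn": -0.12}, {"grip": -0.2, "dx": 3.2, "dy": -1.5, "dz": 1, "turn": -0.24}, {"grip": -0.2, "dx": 4.9, "dy": -2.3, "dz": 1.4, "turn": -0.344}, {"grip": -0.2, "dx": 4.9, "dy": -2.3, "dz": 1.4, "turn": -0.344}, {"grip": -0.2, "dx": 4.9, "dy": -2.3, "dz": 1.4, "turn": -0.344}, {"grip": -0.2, "dx": 4.9, "dy": -2.3, "dz": 1.4, "turn": -0.344}, {"grip": -0.2, "dx": 4.9, "dy": -2.3, "dz": 1.4, "turn": -0.344}, {"grip": -0.2, "dx": 4.9, "dy": -2.3, "dz": 1.4, "turn": -0.344}]}}

```text
time_s: 10.5
tcp_pos: [0.5166, 0.2255, 0.172]
orientation: [[0.209, 0.978, -0.0], [0.978, -0.209, -0.001], [-0.001, -0.0, -1.0]]
wrist_force: [-1.2, 0.8, -0.5]
grip_width: 0.0511
grasp_force: 0.0
```

```bash
python3 - <<'E'
from h import *
f=grab('wrist')
import pickle;pickle.dump(f,open('w4.pkl','wb'))
cv2.imwrite('pics/6.png',cv2.resize(f['pixels'][:300,56:456],(800,600),interpolation=cv2.INTER_CUBIC))
go(.515,.227,.17,78.4)
E
```

```text
d [ 0.09 -0.19  0.22] turn -0.0079 | tcp [0.5167 0.2257 0.1722] yaw 77.95 t 10.55 F [ 0.4 -0.5  0.4] w 0.0506 gf 0.0
```

View pics/6.png

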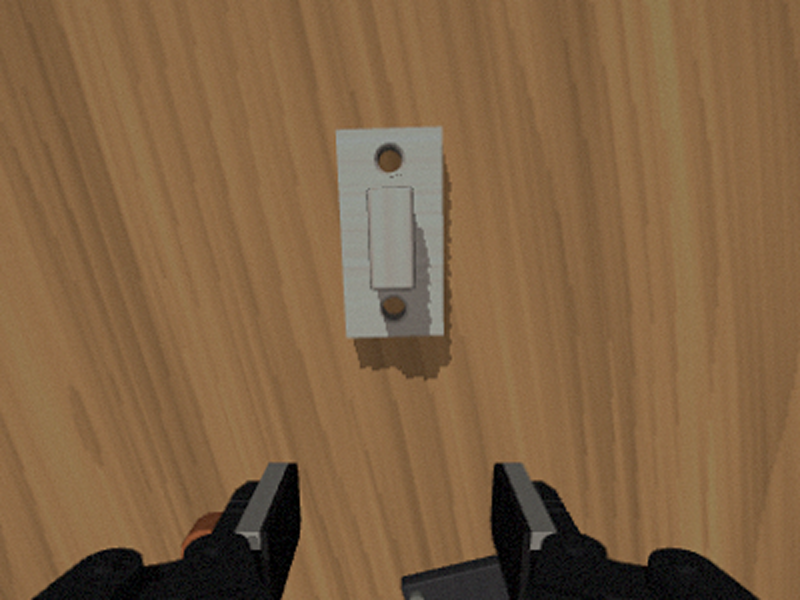

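The upper half's block top has corners at (337,130), (442,127), (443,335) and (347,337). The holes are at (389,157) and (394,306), and the rib top spans (368,187) to (413,290).

```bash
python3 - <<'E'
from h import *
import pickle;f=pickle.load(open('w4.pkl','rb'))
c=lambda *q:[(x/2+56-.25,y/2-.25) for x,y in q]
s=lambda p,q:(np.linalg.norm(q-p).round(4),np.degrees(np.arctan2(*(q-p)[1::-1])).round(2))
for q,z in((((337,130),(442,127),(443,335),(347,337)),.022),(((368,187),(412,187),(413,289),(371,290)),.056)):
    F=onz(f,c(*q),z);print(F.mean(0).round(4),[s(F[i],F[(i+1)%4]) for i in range(4)])
d=onz(f,c((389,157),(394,306)),.022);print(d.mean(0),s(d[1],d[0]))
m=F.mean(0)
go(.5287,.2875,.028,77.5)
E
```

```text
[0.5273 0.2853 0.022 ] [(np.float64(0.0495), np.float64(-10.58)), (np.float64(0.0999), np.float64(-100.6)), (np.float64(0.0495), np.float64(169.12)), (np.float64(0.0997), np.float64(79.38))]
[0.527  0.2856 0.056 ] [(np.float64(0.0187), np.float64(-12.11)), (np.float64(0.0434), np.float64(-101.07)), (np.float64(0.0187), np.float64(169.26)), (np.float64(0.0439), np.float64(78.96))]
[0.52725939 0.2866897  0.022     ] (np.float64(0.0715), np.float64(79.79))
d [ 6.3  -0.12 14.42] turn 0.0078 | tcp [0.5167 0.2257 0.1722] yaw 77.95 t 10.55 F [ 0.4 -0.5  0.4] w 0.0506 gf 0.0
```

```bash
python3 - <<'E'
from h import *
go(.5272,.2857,.027,79.2)
E
```

```text
d [ 6.09 -0.23 14.52] turn -0.0219 | tcp [0.5167 0.2257 0.1722] yaw 77.95 t 10.55 F [ 0.4 -0.5  0.4] w 0.0506 gf 0.0
```

{"name": "send_rows", "arguments": {"deltas": [{"grip": -0.2, "dx": 3, "dy": -0.2, "dz": 1, "turn": -0.022}, {"grip": -0.2, "dx": 6.1, "dy": -0.2, "dz": 3, "turn": -0.022}, {"grip": -0.2, "dx": 6.1, "dy": -0.2, "dz": 6, "turn": -0.022}, {"grip": -0.2, "dx": 6.1, "dy": -0.2, "dz": 9, "turn": -0.022}, {"grip": -0.2, "dx": 6.1, "dy": -0.2, "dz": 11.5, "turn": -0.022}, {"grip": -0.2, "dx": 6.1, "dy": -0.2, "dz": 13.3, "turn": -0.022}, {"grip": -0.2, "dx": 6.1, "dy": -0.2, "dz": 14.5, "turn": -0.022}, {"grip": -0.2, "dx": 6.1, "dy": -0.2, "dz": 14.5, "turn": -0.022}], "grip_force": 80}}

```text
time_s: 11.22
tcp_pos: [0.5259, 0.2854, 0.0249]
orientation: [[0.186, 0.983, -0.004], [0.983, -0.186, -0.002], [-0.003, -0.003, -1.0]]
wrist_force: [0.2, -0.4, 0.4]
grip_width: 0.0513
grasp_force: 0.0
```

{"name": "send_rows", "arguments": {"deltas": [{"grip": 0.2, "dx": 0, "dy": 0, "dz": 0, "turn": 0}, {"grip": 0.4, "dx": 0, "dy": 0, "dz": 0, "turn": 0}, {"grip": 0.6, "dx": 0, "dy": 0, "dz": 0, "turn": 0}, {"grip": 0.8, "dx": 0, "dy": 0, "dz": 0, "turn": 0}, {"grip": 1, "dx": 0, "dy": 0, "dz": 0, "turn": 0}, {"grip": 1, "dx": 0, "dy": 0, "dz": 0, "turn": 0}, {"grip": 1, "dx": 0, "dy": 0, "dz": 0, "turn": 0}, {"grip": 1, "dx": 0, "dy": 0, "dz": 0, "turn": 0}]}}

```text
time_s: 11.88
tcp_pos: [0.5282, 0.2874, 0.0291]
orientation: [[0.186, 0.983, 0.003], [0.983, -0.186, 0.001], [0.002, 0.002, -1.0]]
wrist_force: [-1.4, -0.2, 7.3]
grip_width: 0.0185
grasp_force: 78.8
```

```bash
python3 - <<'E'
from h import *
go(.5272,.2857,.027,79.2)
E
```

```text
d [-0.19 -0.06  0.21] turn 0.0019 | tcp [0.5282 0.2874 0.0291] yaw 79.31 t 11.88 F [-1.4 -0.2  7.3] w 0.0185 gf 78.8
```

{"name": "send_rows", "arguments": {"deltas": [{"grip": 1, "dx": 0, "dy": 0, "dz": -0.5, "turn": 0}, {"grip": 1, "dx": 0, "dy": 0, "dz": -1.5, "turn": 0}, {"grip": 1, "dx": 0, "dy": 0, "dz": -3.5, "turn": 0}, {"grip": 1, "dx": 0, "dy": 0, "dz": -6, "turn": 0}, {"grip": 1, "dx": 0, "dy": 0, "dz": -9, "turn": 0}, {"grip": 1, "dx": 0, "dy": 0, "dz": -12, "turn": 0}, {"grip": 1, "dx": 0, "dy": 0, "dz": -14, "turn": 0}, {"grip": 1, "dx": 0, "dy": 0, "dz": -14, "turn": 0}]}}

```text
time_s: 12.55
tcp_pos: [0.5294, 0.2884, 0.1727]
orientation: [[0.185, 0.983, 0.008], [0.983, -0.186, 0.004], [0.005, 0.007, -1.0]]
wrist_force: [2.0, 0.4, -2.9]
grip_width: 0.0185
grasp_force: 78.7
```

```bash
python3 - <<'E'
from h import *
go(.547,-.09,.17,93.3)
E
```

```text
d [-36.86   8.74   0.13] turn -0.2441 | tcp [0.5294 0.2884 0.1727] yaw 79.31 t 12.55 F [ 2.   0.4 -2.9] w 0.0185 gf 78.7
```

{"name": "send_rows", "arguments": {"deltas": [{"grip": 1, "dx": -3, "dy": 0.7, "dz": 0, "turn": -0.06}, {"grip": 1, "dx": -6.8, "dy": 1.6, "dz": 0, "turn": -0.12}, {"grip": 1, "dx": -10.6, "dy": 2.5, "dz": 0, "turn": -0.18}, {"grip": 1, "dx": -14.4, "dy": 3.4, "dz": 0, "turn": -0.244}, {"grip": 1, "dx": -18.2, "dy": 4.3, "dz": 0, "turn": -0.244}, {"grip": 1, "dx": -22, "dy": 5.2, "dz": 0, "turn": -0.244}, {"grip": 1, "dx": -25.8, "dy": 6.1, "dz": 0, "turn": -0.244}, {"grip": 1, "dx": -28, "dy": 6.7, "dz": 0, "turn": -0.244}]}}

```text
time_s: 13.22
tcp_pos: [0.5398, -0.0066, 0.1661]
orientation: [[-0.052, 0.999, -0.003], [0.999, 0.052, -0.003], [-0.003, -0.003, -1.0]]
wrist_force: [-0.0, -0.6, -3.4]
grip_width: 0.0185
grasp_force: 78.6
```

```bash
python3 - <<'E'
from h import *
go(.547,-.09,.17,93.3)
E
```

```text
d [-8.37  0.28 -0.37] turn -0.0052 | tcp [ 0.5398 -0.0066  0.1661] yaw 93.0 t 13.22 F [-0.  -0.6 -3.4] w 0.0185 gf 78.6
```

{"name": "send_rows", "arguments": {"deltas": [{"grip": 1, "dx": -2.5, "dy": 0.1, "dz": 0, "turn": -0.005}, {"grip": 1, "dx": -5, "dy": 0.2, "dz": 0, "turn": -0.005}, {"grip": 1, "dx": -7, "dy": 0.3, "dz": 0, "turn": -0.005}, {"grip": 1, "dx": -8.4, "dy": 0.3, "dz": 0, "turn": -0.005}, {"grip": 1, "dx": -8.4, "dy": 0.3, "dz": 0, "turn": -0.005}, {"grip": 1, "dx": -8.4, "dy": 0.3, "dz": 0, "turn": -0.005}, {"grip": 1, "dx": -8.4, "dy": 0.3, "dz": 0, "turn": -0.005}, {"grip": 1, "dx": -8.4, "dy": 0.3, "dz": 0, "turn": -0.005}]}}

```text
time_s: 13.88
tcp_pos: [0.5486, -0.0827, 0.167]
orientation: [[-0.065, 0.998, -0.001], [0.998, 0.065, 0.001], [0.001, -0.0, -1.0]]
wrist_force: [-0.2, 0.1, -3.1]
grip_width: 0.0187
grasp_force: 78.6
```

```bash
python3 - <<'E'
from h import *
f=grab('wrist')
import pickle;pickle.dump(f,open('w5.pkl','wb'))
cv2.imwrite('pics/7.png',cv2.resize(f['pixels'][:300,56:456],(800,600),interpolation=cv2.INTER_CUBIC))
go(.547,-.09,.17,93.3)
E
```

```text
d [-0.7  -0.22 -0.29] turn 0.0072 | tcp [ 0.5487 -0.0829  0.1671] yaw 93.71 t 13.93 F [-0.5  0.9 -3.8] w 0.0187 gf 78.6
```

View pics/7.png

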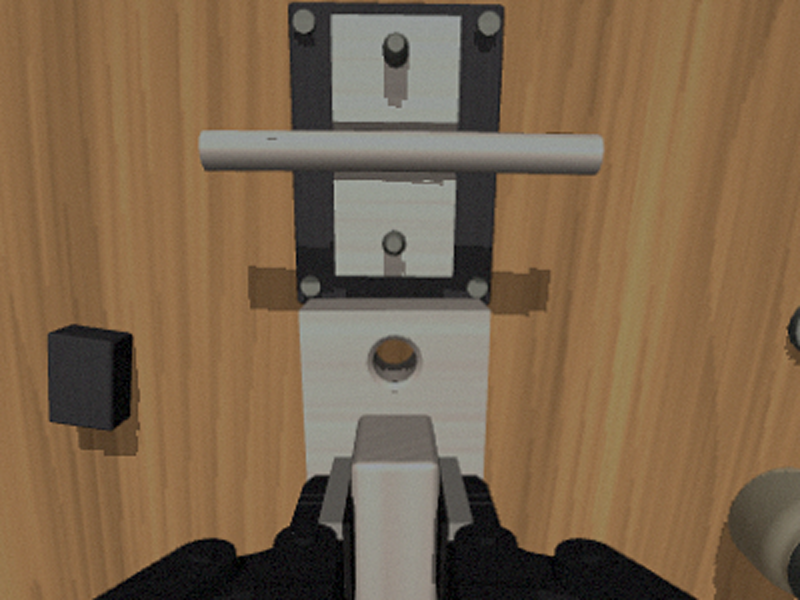

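The dowel caps are at (395,42) and (394,241). The held half's hole is at (395,358), and its front top corners are at (301,310) and (489,310). Also visible are the face corners (331,14), (461,16), (454,275) and (335,275), and the tube ends (200,150) and (603,154).

```bash
python3 - <<'E'
from h import *
import pickle;f=pickle.load(open('w5.pkl','rb'));o=f['obs'];t=np.array(o['tcp_pos']);R=np.array(o['orientation']).reshape(3,3)
c=lambda *q:[(x/2+56-.25,y/2-.25) for x,y in q]
s=lambda p,q:(np.linalg.norm(q-p).round(4),np.degrees(np.arctan2(*(q-p)[1::-1])).round(2))
F=onz(f,c((331,14),(461,16),(454,275),(335,275)),.06);print(F.mean(0).round(4),[s(F[i],F[(i+1)%4]) for i in range(4)])
d=onz(f,c((395,42),(394,241)),.0755);print(d.mean(0),s(d[1],d[0]))
T=onz(f,c((200,150),(603,154)),.06);print(T.mean(0),s(*T))
zt=t[2]-.0071
h=onz(f,c((395,358),(301,310),(489,310),(306,475),(484,475)),zt)
print('upper in tool (mm)',((h-t)@R*1000).round(1), s(h[1],h[2]))
print('jig in tool',((np.r_[F.mean(0)[None],d]-t)@R*1000).round(1))
E
```

```text
[0.5419 0.0138 0.06  ] [(np.float64(0.0502), np.float64(2.89)), (np.float64(0.0996), np.float64(-86.46)), (np.float64(0.0509), np.float64(-176.31)), (np.float64(0.1003), np.float64(93.14))]
[0.54160455 0.0144545  0.0755    ] (np.float64(0.0714), np.float64(93.37))
[0.54456902 0.01413293 0.06      ] (np.float64(0.1644), np.float64(3.17))
upper in tool (mm) [[ 35.2  -0.5   7.1]
 [ 48.2 -25.1   7.2]
 [ 48.2  24.    7.1]
 [  1.  -25.8   7.1]
 [  1.   24.8   7.1]] (np.float64(0.0491), np.float64(3.69))
jig in tool [[ 96.7  -0.4 107.1]
 [133.1  -0.5  91.6]
 [ 61.7  -0.9  91.6]]
```

{"name": "send_rows", "arguments": {"deltas": [{"grip": 1, "dx": 2.5, "dy": 0, "dz": 0, "turn": 0.008}, {"grip": 1, "dx": 5, "dy": 0, "dz": 0.5, "turn": 0.008}, {"grip": 1, "dx": 7.5, "dy": 0, "dz": 1.5, "turn": 0.008}, {"grip": 1, "dx": 9, "dy": 0, "dz": 2.5, "turn": 0.008}, {"grip": 1, "dx": 9.8, "dy": 0, "dz": 4, "turn": 0.008}, {"grip": 1, "dx": 9.8, "dy": 0, "dz": 5, "turn": 0.008}, {"grip": 1, "dx": 9.8, "dy": 0, "dz": 5.2, "turn": 0.008}, {"grip": 1, "dx": 9.8, "dy": 0, "dz": 5.2, "turn": 0.008}]}}

```text
time_s: 14.6
tcp_pos: [0.5423, 0.0128, 0.1145]
orientation: [[-0.054, 0.999, -0.002], [0.999, 0.054, -0.001], [-0.0, -0.002, -1.0]]
wrist_force: [0.6, -0.3, -2.5]
grip_width: 0.0181
grasp_force: 78.6
```

{"name": "send_rows", "arguments": {"deltas": [{"grip": 1, "dx": 0, "dy": 0, "dz": 0, "turn": 0}, {"grip": 1, "dx": 0, "dy": 0, "dz": 0, "turn": 0}, {"grip": 1, "dx": 0, "dy": 0, "dz": 0, "turn": 0}, {"grip": 1, "dx": 0, "dy": 0, "dz": 0, "turn": 0}, {"grip": 1, "dx": 0, "dy": 0, "dz": 0, "turn": 0}, {"grip": 1, "dx": 0, "dy": 0, "dz": 0, "turn": 0}, {"grip": 1, "dx": 0, "dy": 0, "dz": 0, "turn": 0}, {"grip": 1, "dx": 0, "dy": 0, "dz": 0, "turn": 0}]}}

```text
time_s: 15.27
tcp_pos: [0.5428, 0.0133, 0.1153]
orientation: [[-0.054, 0.999, 0.0], [0.999, 0.054, -0.0], [-0.0, 0.0, -1.0]]
wrist_force: [-0.2, -0.1, -3.1]
grip_width: 0.0185
grasp_force: 78.6
```

```bash
python3 - <<'E'
from h import *
go(.5421,.0153,.089,93.25)
f=grab('wrist')
a=grab('scene');b=grab('side')
import pickle;pickle.dump(f,open('w6.pkl','wb'))
out=np.zeros((600,800,3),np.uint8)
out[:300,:400]=f['pixels'][:300,56:456]
out[:300,400:]=cv2.resize(a['pixels'][160:250,190:310],(400,300),interpolation=cv2.INTER_CUBIC)
out[300:,:400]=cv2.resize(b['pixels'][160:250,200:320],(400,300),interpolation=cv2.INTER_CUBIC)
cv2.imwrite('pics/8.png',out)
E
```

```text
d [ 0.2  -0.06  2.63] turn -0.0024 | tcp [0.5428 0.0133 0.1153] yaw 93.11 t 15.27 F [-0.2 -0.1 -3.1] w 0.0185 gf 78.6
```

View pics/8.png

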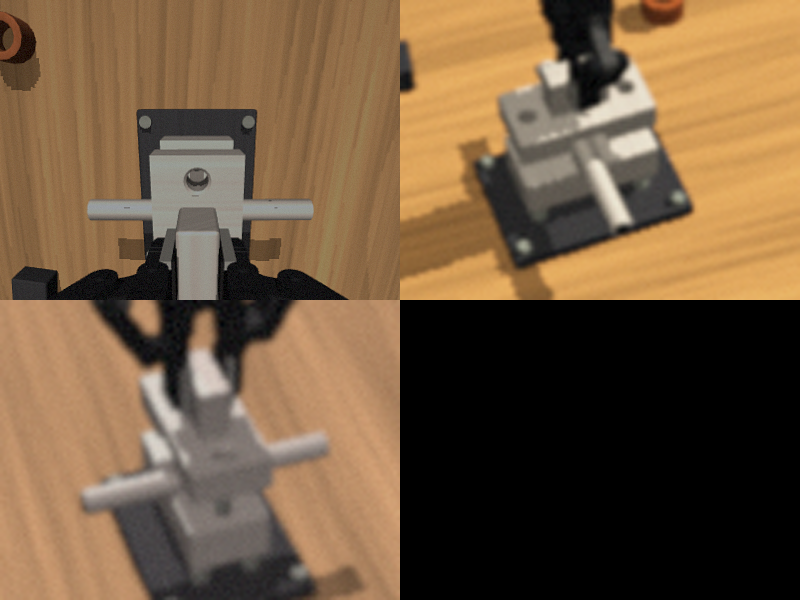

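The half hovers over the dowels and the dowel shows through its hole at (197,180). I'll apply the small correction, then lower gently.

{"name": "send_rows", "arguments": {"deltas": [{"grip": 1, "dx": 0.2, "dy": -0.05, "dz": 0, "turn": -0.002}, {"grip": 1, "dx": 0.2, "dy": -0.05, "dz": 0, "turn": -0.002}, {"grip": 1, "dx": 0.2, "dy": -0.05, "dz": 0.3, "turn": -0.002}, {"grip": 1, "dx": 0.2, "dy": -0.05, "dz": 0.6, "turn": -0.002}, {"grip": 1, "dx": 0.2, "dy": -0.05, "dz": 0.8, "turn": -0.002}, {"grip": 1, "dx": 0.2, "dy": -0.05, "dz": 1.0, "turn": -0.002}, {"grip": 1, "dx": 0.2, "dy": -0.05, "dz": 1.0, "turn": -0.002}, {"grip": 1, "dx": 0.2, "dy": -0.05, "dz": 1.0, "turn": -0.002}]}}

```text
time_s: 16.08
tcp_pos: [0.5421, 0.0154, 0.105]
orientation: [[-0.056, 0.998, -0.0], [0.998, 0.056, 0.0], [0.0, -0.0, -1.0]]
wrist_force: [0.1, 0.5, -4.1]
grip_width: 0.0188
grasp_force: 78.6
```

{"name": "send_rows", "arguments": {"deltas": [{"grip": 1, "dx": 0, "dy": 0, "dz": 0.1, "turn": 0}, {"grip": 1, "dx": 0, "dy": 0, "dz": 0.2, "turn": 0}, {"grip": 1, "dx": 0, "dy": 0, "dz": 0.3, "turn": 0}, {"grip": 1, "dx": 0, "dy": 0, "dz": 0.4, "turn": 0}, {"grip": 1, "dx": 0, "dy": 0, "dz": 0.5, "turn": 0}, {"grip": 1, "dx": 0, "dy": 0, "dz": 0.5, "turn": 0}, {"grip": 1, "dx": 0, "dy": 0, "dz": 0.5, "turn": 0}, {"grip": 1, "dx": 0, "dy": 0, "dz": 0.5, "turn": 0}]}}

```text
time_s: 16.75
tcp_pos: [0.5422, 0.0154, 0.1003]
orientation: [[-0.056, 0.998, 0.0], [0.998, 0.056, -0.0], [-0.0, 0.0, -1.0]]
wrist_force: [0.3, -1.0, -4.0]
grip_width: 0.0187
grasp_force: 78.6
```

```bash
python3 - <<'E'
from h import *
go(.5421,.0153,.089,93.25);print(robot.get_obs()['ft_torque'].round(2))
E
```

```text
d [-0.   -0.01  1.13] turn -0.0003 | tcp [0.5422 0.0154 0.1003] yaw 93.23 t 16.75 F [ 0.3 -1.  -4. ] w 0.0187 gf 78.6
[ 0.   -0.03  0.01]
```

It's about 5 mm onto the dowels with no contact force, so I'll continue to flush.

{"name": "send_rows", "arguments": {"deltas": [{"grip": 1, "dx": 0, "dy": 0, "dz": 0.1, "turn": 0}, {"grip": 1, "dx": 0, "dy": 0, "dz": 0.3, "turn": 0}, {"grip": 1, "dx": 0, "dy": 0, "dz": 0.5, "turn": 0}, {"grip": 1, "dx": 0, "dy": 0, "dz": 0.7, "turn": 0}, {"grip": 1, "dx": 0, "dy": 0, "dz": 0.8, "turn": 0}, {"grip": 1, "dx": 0, "dy": 0, "dz": 0.9, "turn": 0}, {"grip": 1, "dx": 0, "dy": 0, "dz": 0.9, "turn": 0}, {"grip": 1, "dx": 0, "dy": 0, "dz": 0.9, "turn": 0}]}}

```text
time_s: 17.42
tcp_pos: [0.5422, 0.0154, 0.0912]
orientation: [[-0.056, 0.998, -0.0], [0.998, 0.056, 0.0], [0.0, -0.0, -1.0]]
wrist_force: [-0.1, 0.1, -3.9]
grip_width: 0.0185
grasp_force: 78.6
```

{"name": "send_rows", "arguments": {"deltas": [{"grip": 1, "dx": 0, "dy": 0, "dz": 0.1, "turn": 0}, {"grip": 1, "dx": 0, "dy": 0, "dz": 0.1, "turn": 0}, {"grip": 1, "dx": 0, "dy": 0, "dz": 0.2, "turn": 0}, {"grip": 1, "dx": 0, "dy": 0, "dz": 0.2, "turn": 0}, {"grip": 1, "dx": 0, "dy": 0, "dz": 0.3, "turn": 0}, {"grip": 1, "dx": 0, "dy": 0, "dz": 0.3, "turn": 0}, {"grip": 1, "dx": 0, "dy": 0, "dz": 0.3, "turn": 0}, {"grip": 1, "dx": 0, "dy": 0, "dz": 0.3, "turn": 0}]}}

```text
time_s: 18.08
tcp_pos: [0.5423, 0.0153, 0.0886]
orientation: [[-0.056, 0.998, 0.0], [0.998, 0.056, -0.0], [-0.0, 0.0, -1.0]]
wrist_force: [-1.6, -0.7, 3.6]
grip_width: 0.0188
grasp_force: 79.5
```

Contact came at the predicted flush height. Now I'll press.

{"name": "send_rows", "arguments": {"deltas": [{"grip": 1, "dx": 0, "dy": 0, "dz": 0.1, "turn": 0}, {"grip": 1, "dx": 0, "dy": 0, "dz": 0.2, "turn": 0}, {"grip": 1, "dx": 0, "dy": 0, "dz": 0.3, "turn": 0}, {"grip": 1, "dx": 0, "dy": 0, "dz": 0.4, "turn": 0}, {"grip": 1, "dx": 0, "dy": 0, "dz": 0.5, "turn": 0}, {"grip": 1, "dx": 0, "dy": 0, "dz": 0.5, "turn": 0}, {"grip": 1, "dx": 0, "dy": 0, "dz": 0.5, "turn": 0}, {"grip": 1, "dx": 0, "dy": 0, "dz": 0.5, "turn": 0}], "grip_force": 100}}

```text
time_s: 18.75
tcp_pos: [0.5423, 0.0153, 0.0837]
orientation: [[-0.056, 0.998, 0.0], [0.998, 0.056, -0.0], [-0.0, 0.0, -1.0]]
wrist_force: [-4.3, -1.3, 7.2]
grip_width: 0.018
grasp_force: 101.1
```

{"name": "send_rows", "arguments": {"deltas": [{"grip": 1, "dx": 0, "dy": 0, "dz": 0.1, "turn": 0}, {"grip": 1, "dx": 0, "dy": 0, "dz": 0.2, "turn": 0}, {"grip": 1, "dx": 0, "dy": 0, "dz": 0.3, "turn": 0}, {"grip": 1, "dx": 0, "dy": 0, "dz": 0.4, "turn": 0}, {"grip": 1, "dx": 0, "dy": 0, "dz": 0.4, "turn": 0}, {"grip": 1, "dx": 0, "dy": 0, "dz": 0.4, "turn": 0}, {"grip": 1, "dx": 0, "dy": 0, "dz": 0.4, "turn": 0}, {"grip": 1, "dx": 0, "dy": 0, "dz": 0.4, "turn": 0}]}}

```text
time_s: 19.42
tcp_pos: [0.5423, 0.0153, 0.081]
orientation: [[-0.056, 0.998, 0.0], [0.998, 0.056, -0.001], [-0.001, 0.0, -1.0]]
wrist_force: [-8.2, -1.0, 20.0]
grip_width: 0.0182
grasp_force: 102.8
```

At the stop, reading 20 N. I'll add a small margin, ease the sideways load, and check.

{"name": "send_rows", "arguments": {"deltas": [{"grip": 1, "dx": 0, "dy": -0.03, "dz": 0.05, "turn": 0}, {"grip": 1, "dx": 0, "dy": -0.05, "dz": 0.1, "turn": 0}, {"grip": 1, "dx": 0, "dy": -0.05, "dz": 0.1, "turn": 0}, {"grip": 1, "dx": 0, "dy": -0.05, "dz": 0.1, "turn": 0}, {"grip": 1, "dx": 0, "dy": -0.05, "dz": 0.1, "turn": 0}, {"grip": 1, "dx": 0, "dy": -0.05, "dz": 0.1, "turn": 0}, {"grip": 1, "dx": 0, "dy": -0.05, "dz": 0.1, "turn": 0}, {"grip": 1, "dx": 0, "dy": -0.05, "dz": 0.1, "turn": 0}]}}

```text
time_s: 20.08
tcp_pos: [0.5423, 0.0152, 0.081]
orientation: [[-0.056, 0.998, 0.001], [0.998, 0.056, -0.002], [-0.002, 0.001, -1.0]]
wrist_force: [-10.1, -1.7, 26.3]
grip_width: 0.0182
grasp_force: 103.8
```

```bash
python3 - <<'E'
from h import *
go(.5421,.0153,.081,93.25)
f=grab('wrist');a=grab('scene');b=grab('side')
out=np.zeros((600,800,3),np.uint8)
out[:300,:400]=f['pixels'][:300,56:456]
out[:300,400:]=cv2.resize(a['pixels'][160:250,190:310],(400,300),interpolation=cv2.INTER_CUBIC)
out[300:,:400]=cv2.resize(b['pixels'][160:250,200:320],(400,300),interpolation=cv2.INTER_CUBIC)
out[300:,400:]=cv2.resize(a['pixels'],(400,300))
cv2.imwrite('pics/9.png',out)
E
```

```text
d [ 0.01 -0.02 -0.  ] turn -0.0004 | tcp [0.5423 0.0152 0.081 ] yaw 93.23 t 20.08 F [-10.1  -1.7  26.3] w 0.0182 gf 103.8
```

View pics/9.png

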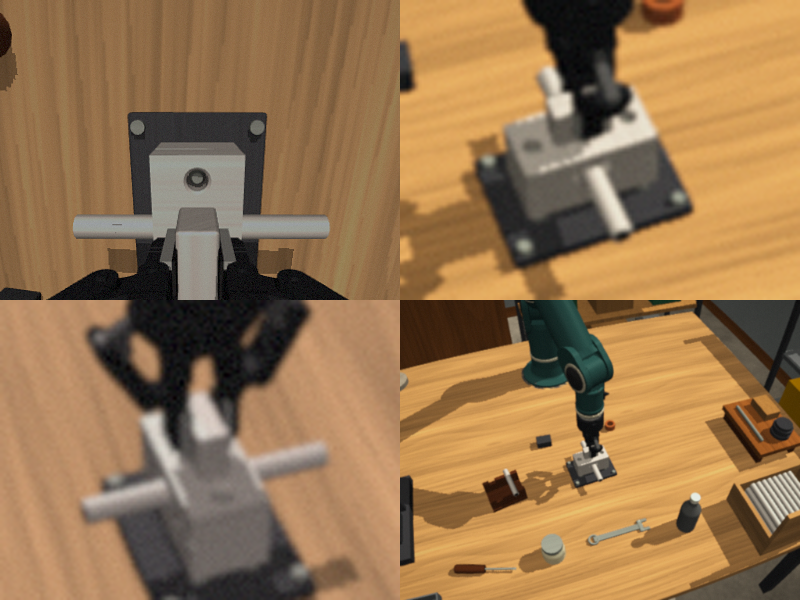

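The halves are flush and centred, with the dowel visible in the hole at (197,180). Height held at 0.081 m while the force rose, so the pair is on the stop. The short tube is untouched in the rest.

```bash
python3 -c "
from station import robot
print(robot.hand_in())"
```

```text
the job is handed in; nothing more can be done
None
```

The long tube lies in the V-groove, sticking out about equally at both ends (within about 3 mm by camera). The upper half sits flush on the dowels, and the arm is still gripping it and holding the pair pressed to the stop. The job was handed in at about 20 s, with no verdict returned.

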